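# Dock the cooking thermometer probe

## Robot

A 7-joint arm with a two-finger parallel gripper is mounted at the origin on the work surface. World frame = base frame: x ahead of the robot, y to its left, z up, the work surface at z = 0. Lengths are in m, angles in degrees, forces in N, time in s.
With the tool pointing down it reaches from about 0.4 to 0.875 m from the base axis. Payload 19.3 kg.
Tool frame: the origin (TCP) lies between the finger pads; the fingertips stand 11 mm ahead of it and the grasp point (between the pads) lies 8 mm behind it (arm.tip_extent is the distance from the TCP to the fingertips, in m); z points along the fingers, y is the direction in which the jaws open and shut (so a half turn about z gives the same grasp; the last joint's range is limited). The gripper opens to 85 mm and grips with 20 to 120 N. Pads are 22 mm wide; open, the fingers measure 114 mm over their backs; the gripper's body (76 mm by 85 mm) begins 54 mm behind the grasp point. The pads swing forward as they close: fully open they stand 13 mm farther back than shut.
Start: joints at [-70.485, 29.874, -2.08, 91.645, 1.215, 58.505, -6.463], TCP at [0.25, 0.573, 0.242] pointing down, gripper open.
Joint ranges: [-166.77, 166.77], [-17.47, 122.26], [-85.68, 81.53], [9.62, 139.38], [-72.42, 252.41], [9.2, 110.78], [-144.41, 144.41]. Speed limits (degrees/s): [108.29, 108.29, 136.94, 136.94, 172.46, 172.46, 172.46].

## Interface

Orientations are given as a 3x3 rotation matrix whose columns are the frame's x, y, z axes.
In Python, from cell import arm gives the robot as it stands. The module is installed in compiled form; this text tells all that it offers.
- The arm moves only by the shell command python3 -m creep 'ROWS'. ROWS is JSON, a list of rows, each a list of 7 numbers: the shift along the tool's x, y, z in m, then the turn, a rotation vector about the tool's x, y, z in degrees, then the finger opening in m, from 0 to 0.0854. A call has 1 to 8 rows; each row is the pose to reach, as a shift and turn from the pose commanded when the call began, along the tool's axes at that moment; what a row does not reach only later rows make up. A row lasts 1/12 s, in which the tool goes at most 41.7 mm and 7.16 degrees, less where a joint would pass 70% of its speed; a pose out of reach is approached as far as the arm can. A call with a gripper value outside its range is refused whole. The fingers move at their own pace and stop on an object; the grip force is fixed at half the most. Time passes only in rows, so rows that repeat a pose let the fingers close. It gives the time, the measured TCP pose, the force and the opening at its end, in the units of the state.
- arm.sense(): the state, without advancing time (a new reading comes with each control period).
- arm.snapshot(name): name is "side" or "top" or "wrist"; returns a dict with "color" (400x640x3 uint8, red, green, blue), "depth" (400x640 float32, m along the optical axis (not along the pixel's ray), 0 where there is no reading), "vertical_fov" (degrees; the focal length in pixels is half the picture's height over the tangent of half this angle, whatever the lens; pixels are square), "cx", "cy" (the principal point, pixels), "origin" and "attitude" of the camera in the world. Camera axes: x right, y up, looking along -z (the intrinsics and any distortion apply to the point x, -y, -z); pixel columns grow to the right and rows downward; lengths in m; the calibration is good to about 2 mm. A picture is of the moment at which its call begins.
- arm.close_job(): hands the job in, once; it reports no verdict.
The state is a dict: "time_s": time; "qpos": joint angles; "joint_vel": joint speeds; "effort": joint torques, N m; "tool_pos": TCP position; "eef_rot": TCP orientation; "wrist_force": force on the tool from outside, world axes, zero at the start; "moment": the same for the moment, N m; "finger_gap": finger opening in m.
Only numpy, scipy, OpenCV 4.12 (cv2) and the standard library are available. Lean on these libraries where they do the work, as an engineer would, in place of code of your own. Each camera call takes 0.05 s, during which the arm holds its last target. There are 200 camera calls.

## Task

Push the thermometer probe along the lane of its charging dock until its thin steel pin is fully home in the terminal opening and its handle meets the terminal block; then swing the steel keeper arm all the way round, square across the lane behind the handle, so that the probe cannot slide out. Leave everything else on the cabinet top where it stands.

Things in the scene. Friction and masses are not known exactly. Their poses are not given: they have to be found in the camera images.
- dock: Fixed charging dock: pale wooden slab, own frame x -150 to +100, y -65 to +65, z 0 to 20 mm. Origin on the cabinet top; +x runs along the lane to the terminal block (away from the robot, yaw within 0.4), z up. Lane (y = 0) on the slab top between two 10 mm wide rails, 25 mm apart, top at z 30, x -150 to +15. Grey block x 20 to 100, y -35 to 35, z 20 to 60 mm, clear window on top.
- dock_mouth (a point): Centre of the terminal opening in the near face of the terminal block (dock frame: x +20, y 0, z 35 mm); axes as the dock. The opening is 20 mm wide, narrowing within 14 mm to a bore 12 mm wide and 14 mm high; the bore ends 60 mm behind the mouth.
- probe: Loose thermometer, 90 g, in the lane, pin towards the block: black handle 70 long (x), 22 wide, 30 mm high, small grey display on top; from the middle of its front a round-nosed steel pin, 8 mm thick, 50 long. Origin: centre of the handle's underside, on the lane floor (z 20). Rear face x -35, front +35, pin tip +85 mm. Starts 56 to 80 mm short of home; home is origin at dock x -15 mm.
- probe_shoulder (a point): Centre of the handle's front face, where the pin leaves it (probe frame: x +35, z 15 mm). It coincides with dock_mouth when the probe is home.
- keeper (a joint): Angle (rad) of the flat steel keeper arm on an upright pivot at dock x -62, y -50 mm. 0: arm along dock -x, beside the lane; grows clockwise seen from above; 1.57 (stop): square across the lane, pointing to dock +y, 6 mm behind a home handle. Starts -0.6 to -0.1. Light friction (under 1 N at the post), stays put. Arm 12 mm wide, z 34 to 46, reaches 84 mm. A handle not home is in its way.
- keeper_post (a point): Top centre of the upright round post, 14 mm thick, on the keeper arm 80 mm from the pivot; its top is at z 80 mm, 34 mm above the arm. Push the keeper by this post.
- kettle: White electric kettle on its round black base, 170 mm wide, 218 mm high, handle to -y, spout to +y; origin under its centre. Leave alone.
- jar: Glass jar with a steel twist cap, 70 mm wide, 110 mm high, beside the far end of the dock (dock +y side); origin under its centre. Leave alone.
- spoon: Wooden spoon about 240 mm long, lying on the dock's +y side; origin at its middle, x along it. Leave alone.
- bowl: Pale ceramic bowl, 140 mm wide, 60 mm high; origin under its centre. Leave alone.
- mug: Mug, 80 mm wide, 90 mm high; origin under its centre. Leave alone.
- tin: Closed pale metal tea tin, 60 mm wide, 90 mm high, beside the far end of the dock (dock -y side); origin under its centre. Leave alone.
Not all that is in view belongs to the job. Of the things like the probe, leave any that is orange, purple or red; of the rest the smaller one is meant.

How it is judged (in metres and radians):
On the way, in this order (a step that is already met when the one before it is completed fails the run):
1. the probe is fully home in the terminal opening (x of probe_shoulder in the frame of dock_mouth between -0.005 and 0.004 m and y of probe_shoulder in the frame of dock_mouth between -0.004 and 0.004 m and z of probe_shoulder in the frame of dock_mouth between -0.004 and 0.004 m and angle between the x axis of probe and the x axis of dock, either way round below 0.07 rad), for 0.2 s.
2. the keeper arm is square across the lane behind the handle (value of joint keeper above 1.4 rad), for 0.2 s.
At the end, for the whole second after the job is handed in: The handle's front face is within 5 mm of the terminal block along the lane, within 4 mm of the opening's centre sideways and in height, the pin in line with the bore within 0.07 rad; the keeper stands at more than 1.4 rad; the probe is at rest (all of step 1 and value of joint keeper above 1.4 rad and linear speed of probe below 0.02 m/s); the robot touches nothing.
It fails at once if the kettle, jar, spoon, bowl, mug or tin is moved by more than 30 mm (distance of any of kettle, jar, spoon, bowl, mug, tin from where it was at the start of the episode above 0.03 m).
It also fails if it takes over 42 s, if anything falls off the work surface, if the arm or the gripper's body presses on something with over 40 N, if the wrist force passes 120 N, or if a joint passes its speed limit or range.

## Working session

There is one attempt and no reset: what is moved stays moved. The work goes in short steps, Python scripts to look and compute and a shell command to move; the robot and the scene stay as the last step left them, time stands still between calls to the robot, and variables do not carry over. Pictures are saved under pics/ and viewed, about 8 in all and at most 12, crops included, and the job is handed in when it is done.

```bash
mkdir -p pics
cat > h.py <<'E'
import numpy as np, cv2
from cell import arm
def snap(n,f=None):
    s=arm.snapshot(n)
    np.savez(f'{f or n}.npz',**s)
    if f: cv2.imwrite(f'pics/{f}.png',s['color'][:,:,::-1])
    return s
def load(f): return dict(np.load(f'{f}.npz',allow_pickle=True))
def cloud(s):
    h,w=s['depth'].shape; f=h/2/np.tan(np.radians(float(s['vertical_fov']))/2)
    u,v=np.meshgrid(np.arange(w),np.arange(h)); d=s['depth']
    p=np.stack([(u-s['cx'])/f*d,-(v-s['cy'])/f*d,-d],-1)
    return p@np.array(s['attitude']).T+s['origin']
def ray(s,u,v,z):
    h=s['depth'].shape[0]; f=h/2/np.tan(np.radians(float(s['vertical_fov']))/2)
    r=np.array(s['attitude'])@np.array([(u-s['cx'])/f,-(v-s['cy'])/f,-1]); o=np.array(s['origin'])
    return o+r*(z-o[2])/r[2]
E
python3 - <<'E'
from h import *
a=snap('top','top0'); b=snap('side','side0')
for s in (a,b): print({k:v for k,v in s.items() if k not in('color','depth')}, (s['depth']>0).mean())
st=arm.sense(); print(st['tool_pos'],st['eef_rot'],st['wrist_force'],st['finger_gap'],st['time_s'])
E
```

```text
{'vertical_fov': 54.66581009986758, 'cx': 316.04347145980734, 'cy': 199.1852648369995, 'origin': array([ 0.43943345, -0.03870815,  1.11142428]), 'attitude': array([[-0.01125284,  0.99711472, -0.07507069],
       [-0.99965671, -0.01299441, -0.02275103],
       [-0.02366088,  0.07478891,  0.99691864]])} 0.99580859375
{'vertical_fov': 51.189631356844615, 'cx': 316.4211452235878, 'cy': 196.32518767858528, 'origin': array([ 0.28257965, -1.00746664,  0.99282508]), 'attitude': array([[ 0.97620287,  0.13484769, -0.16983539],
       [-0.21621349,  0.66561152, -0.71429198],
       [ 0.01672377,  0.73401458,  0.67892777]])} 0.99615234375
[0.24948458 0.57274073 0.24179573] [[-9.16811484e-01  3.99320144e-01 -3.54640817e-04]
 [ 3.99320298e-01  9.16810995e-01 -9.48019786e-04]
 [-5.34247974e-05 -1.01077070e-03 -9.99999488e-01]] [ 0.13670688 -0.41328721 -0.64338022] 0.08551280095500946 0.1
```

View pics/top0.png

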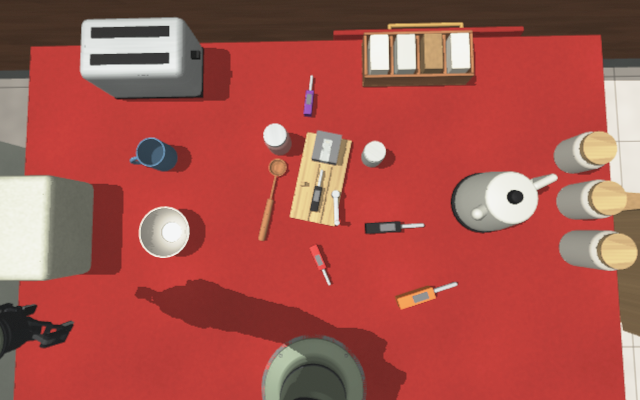

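View pics/side0.png

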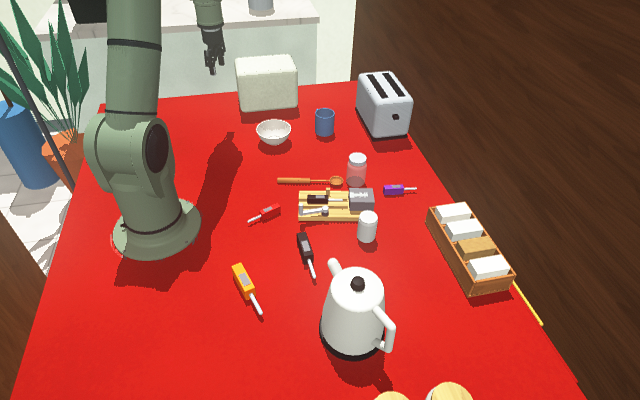

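The top view shows the dock at about (320,178), the small black probe in its lane at (317,195) and the white keeper at (336,207). The larger black one at (380,227) is a decoy. I'll enlarge the dock and fit its pose.

Run:
```python
from h import *
s=load('top0'); c=cloud(s)
crop=s['color'][120:235,265:395,::-1]; cv2.imwrite('pics/crop0.png',cv2.resize(crop,None,fx=5,fy=5,interpolation=cv2.INTER_CUBIC))
P=c[120:235,280:360].reshape(-1,3); 
for lo,hi in((.015,.025),(.026,.034),(.055,.064)):
    m=(P[:,2]>lo)&(P[:,2]<hi); Q=P[m][:,:2].astype(np.float32)
    print(lo,m.sum(),cv2.minAreaRect(Q))
# slab colour mask (wood: r>g>b bright) + block
hsv=cv2.cvtColor(s['color'],cv2.COLOR_RGB2HSV)
print(hsv[215,305],hsv[215,325],hsv[150,327],hsv[140,340],c[215,305],c[150,327])
b=load('side0'); crop=b['color'][170:240,285:390,::-1]; cv2.imwrite('pics/crop1.png',cv2.resize(crop,None,fx=7,fy=7,interpolation=cv2.INTER_CUBIC))
```

```text
0.015 2412 ((0.5869066119194031, 0.003057442605495453), (0.1931169033050537, 0.24980193376541138), 77.82228088378906)
0.026 424 ((0.5635594129562378, -0.008827343583106995), (0.19185861945152283, 0.2176600694656372), 87.663330078125)
0.055 718 ((0.6269089579582214, -0.030088871717453003), (0.1816372573375702, 0.16871674358844757), 30.459735870361328)
[ 21  91 232] [ 22  90 235] [ 45   7 225] [ 18  18 141] [0.47689547 0.01732631 0.03069162] [ 0.65414582 -0.04638708  0.05853407]
```

View pics/crop0.png

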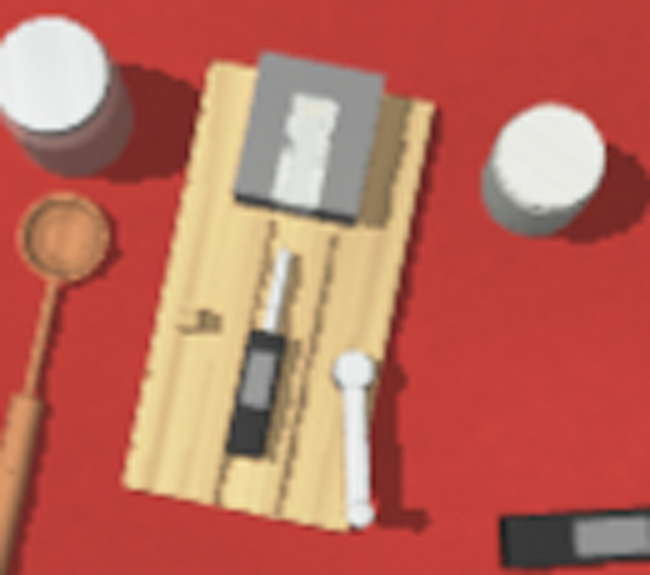

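```bash
cat >> h.py <<'E'
def rays(s,m,z):
    v,u=np.nonzero(m); return np.array([ray(s,a,b,z)[:2] for a,b in zip(u,v)])
E
python3 - <<'E'
from h import *
s=load('top0'); c=cloud(s)
hsv=cv2.cvtColor(s['color'],cv2.COLOR_RGB2HSV).astype(int)
roi=np.zeros(hsv.shape[:2],bool); roi[120:235,287:356]=1
m=roi&(hsv[...,0]>14)&(hsv[...,0]<30)&(hsv[...,1]>60)&(hsv[...,2]>120)
n,l,st,_=cv2.connectedComponentsWithStats(m.astype(np.uint8)); m=l==1+np.argmax(st[1:,4])
Q=rays(s,m,.02).astype(np.float32); r=cv2.minAreaRect(Q); print('slab',r); B=cv2.boxPoints(r); print(B)
g=roi&(hsv[...,1]<60)&(c[...,2]>.05)&(c[...,2]<.066)
n,l,st,_=cv2.connectedComponentsWithStats(g.astype(np.uint8)); g=l==1+np.argmax(st[1:,4])
print('block',cv2.minAreaRect(rays(s,g,.06).astype(np.float32)))
B=B[np.argsort(B[:,0])]; near=B[:2].mean(0); far=B[2:].mean(0); ax=(far-near)/np.linalg.norm(far-near)
yaw=np.arctan2(ax[1],ax[0]); o=near+ax*.15; print('yaw',yaw,'o',o,'len',np.linalg.norm(far-near))
R=np.array([[np.cos(yaw),-np.sin(yaw)],[np.sin(yaw),np.cos(yaw)]])
T=lambda p:R.T@(np.asarray(p)[:2]-o)*1000
F=lambda u,v:(265+(u-2)/5,120+(v-2)/5)
for nme,(u,v),z in [('pivot',(353,370),.046),('post',(360,514),.080),('hRear L',(228,452),.05),('hRear R',(266,456),.05),('hfront L',(250,331),.05),('hfront R',(286,334),.05),('pin tip',(285,250),.039),('pin base',(270,330),.039),('blk near L',(237,200),.06),('blk near R',(357,222),.06),('blk far L',(262,52),.06),('railend L',(272,225),.03),('railend R',(336,238),.03)]:
    w=ray(s,*F(u,v),z); print(nme,w.round(4),T(w).round(1))
E
```

```text
slab ((0.5805130004882812, -0.026310637593269348), (0.12955550849437714, 0.24788153171539307), 77.83663177490234)
[[ 0.44570595 -0.06351988]
 [ 0.68802273 -0.11574848]
 [ 0.71532005  0.0108986 ]
 [ 0.47300327  0.0631272 ]]
block ((0.6626081466674805, -0.04531951621174812), (0.06952379643917084, 0.08092202991247177), 77.74313354492188)
yaw -0.21229088 o [ 0.60598725 -0.03180132] len 0.24788149
pivot [ 0.5344 -0.0675  0.046 ] [-62.4 -50. ]
post [ 0.4545 -0.0691  0.08  ] [-140.2  -68.4]
hRear L [0.4898 0.0019 0.05  ] [-120.7    8.5]
hRear R [ 0.4873 -0.0189  0.05  ] [-118.7  -12.4]
hfront L [ 0.5564 -0.0109  0.05  ] [-52.8  10. ]
hfront R [ 0.5545 -0.0308  0.05  ] [-50.5  -9.8]
pin tip [ 0.6029 -0.0307  0.039 ] [-3.2  0.4]
pin base [ 0.5581 -0.0218  0.039 ] [-49.   -0.3]
blk near L [ 0.6278 -0.0048  0.06  ] [15.6 31. ]
blk near R [ 0.6146 -0.0705  0.06  ] [ 16.6 -36. ]
blk far L [ 0.7102 -0.0195  0.06  ] [99.3 34. ]
railend L [ 0.6186 -0.0235  0.03  ] [10.6 10.8]
railend R [ 0.6107 -0.0595  0.03  ] [ 10.4 -26. ]
```

The measurements agree with the given sizes (slab 248x130 mm, pivot at −62/−50). The probe is about 70 mm short of home and the keeper is at about −0.23 rad. My plan is to close the jaws, line the tool's y axis up with the dock's y axis, and come down behind the handle.

```bash
cat >> h.py <<'E'
from scipy.spatial.transform import Rotation as Ro
YAW=-.2123; O=np.array([.607,-.032,0]); D=Ro.from_euler('z',YAW).as_matrix()
GR=D@np.diag([-1,1,-1.])   # tool: x=-dock x, y=+dock y, z down
def dock(p): return (D.T@(np.array(p)-O)*1000).round(1)
def plan(*pts):
    s=arm.sense(); E=np.array(s['eef_rot']); t=np.array(s['tool_pos'])
    print('t',s['time_s'],'dock',dock(t),'F dock',(D.T@s['wrist_force']).round(1),'gap',s['finger_gap'],'turn',Ro.from_matrix(E.T@GR).as_rotvec(degrees=True).round(2))
    for p in pts:
        w=O+D@(np.array(p)/1000); print(p,w.round(3),'shift',(E.T@(w-t)).round(4))
E
python3 - <<'E'
from h import *
plan((-155,200,220),(-155,0,150),(-155,0,46))
E
```

```text
t 0.1 dock [-476.9  515.8  241.8] F dock [ 0.2 -0.4 -0.6] gap 0.08551280095500946 turn [ -0.06  -0.   -11.37]
(-155, 200, 220) [0.498 0.196 0.22 ] shift [-0.3779 -0.2461  0.0221]
(-155, 0, 150) [0.455 0.001 0.15 ] shift [-0.4173 -0.4421  0.0923]
(-155, 0, 46) [0.455 0.001 0.046] shift [-0.4173 -0.442   0.1963]
```

```bash
python3 -m creep '[[-0.378,-0.246,0.02,0,0,-11.4,0],[-0.378,-0.246,0.02,0,0,-11.4,0],[-0.378,-0.246,0.02,0,0,-11.4,0],[-0.378,-0.246,0.02,0,0,-11.4,0],[-0.378,-0.246,0.02,0,0,-11.4,0],[-0.378,-0.246,0.02,0,0,-11.4,0],[-0.378,-0.246,0.02,0,0,-11.4,0],[-0.378,-0.246,0.02,0,0,-11.4,0]]'
python3 - <<'E'
from h import *
plan((-155,200,220),(-155,0,150))
E
```

```text
time_s: 0.77
tool_pos: [0.4336, 0.293, 0.2274]
eef_rot: [[-0.978, 0.21, -0.0], [0.21, 0.978, -0.0], [0.0, -0.0, -1.0]]
wrist_force: [0.9, 0.8, 1.3]
finger_gap: 0.0001
t 0.7667 dock [-238.   281.2  227.4] F dock [0.7 0.9 1.3] gap 6.131804306006391e-05 turn [-0.01 -0.01  0.03]
(-155, 200, 220) [0.498 0.196 0.22 ] shift [-0.083  -0.0813  0.0074]
(-155, 0, 150) [0.455 0.001 0.15 ] shift [-0.0829 -0.2812  0.0774]
```

```bash
python3 -m creep '[[-0.083,-0.281,0.077,0,0,0,0],[-0.083,-0.281,0.077,0,0,0,0],[-0.083,-0.281,0.077,0,0,0,0],[-0.083,-0.281,0.077,0,0,0,0],[-0.083,-0.281,0.077,0,0,0,0],[-0.083,-0.281,0.077,0,0,0,0],[-0.083,-0.281,0.077,0,0,0,0],[-0.083,-0.281,0.077,0,0,0,0]]'
python3 - <<'E'
from h import *
plan((-155,0,150),(-155,0,70),(-155,0,47))
E
```

```text
time_s: 1.43
tool_pos: [0.454, -0.0029, 0.1493]
eef_rot: [[-0.976, 0.216, -0.002], [0.216, 0.976, -0.002], [0.001, -0.002, -1.0]]
wrist_force: [-0.2, -1.2, 0.3]
finger_gap: 0.0002
t 1.4333 dock [-155.7   -3.8  149.3] F dock [ 0.  -1.3  0.3] gap 0.00016890338350474912 turn [-0.13 -0.08 -0.29]
(-155, 0, 150) [0.455 0.001 0.15 ] shift [-0.0006  0.0038 -0.0007]
(-155, 0, 70) [0.455 0.001 0.07 ] shift [-0.0007  0.004   0.0793]
(-155, 0, 47) [0.455 0.001 0.047] shift [-0.0008  0.0041  0.1023]
```

```bash
python3 -m creep '[[0,0,0.035,0,0,0,0],[0,0,0.07,0,0,0,0],[0,0,0.1,0,0,0,0],[0,0,0.102,0,0,0,0],[0,0,0.102,0,0,0,0]]'
python3 - <<'E'
from h import *
s=snap('top','top1'); b=snap('side','side1')
plan((-155,0,47))
a=cv2.resize(s['color'][120:235,275:385,::-1],None,fx=5,fy=5,interpolation=cv2.INTER_CUBIC)
cv2.imwrite('pics/c1.png',cv2.resize(b['color'][150:240,270:390,::-1],None,fx=6,fy=6,interpolation=cv2.INTER_CUBIC))
E
```

```text
time_s: 1.85
tool_pos: [0.454, 0.0027, 0.0478]
eef_rot: [[-0.978, 0.21, -0.003], [0.21, 0.978, -0.0], [0.003, -0.001, -1.0]]
wrist_force: [0.4, 0.3, 0.7]
finger_gap: -0.0002
t 1.95 dock [-155.4    2.2   49.8] F dock [0.3 0.  0.3] gap 0.00013679121033790108 turn [0.01 0.05 0.02]
(-155, 0, 47) [0.455 0.001 0.047] shift [-0.0004 -0.0022  0.0028]
```

View pics/c1.png

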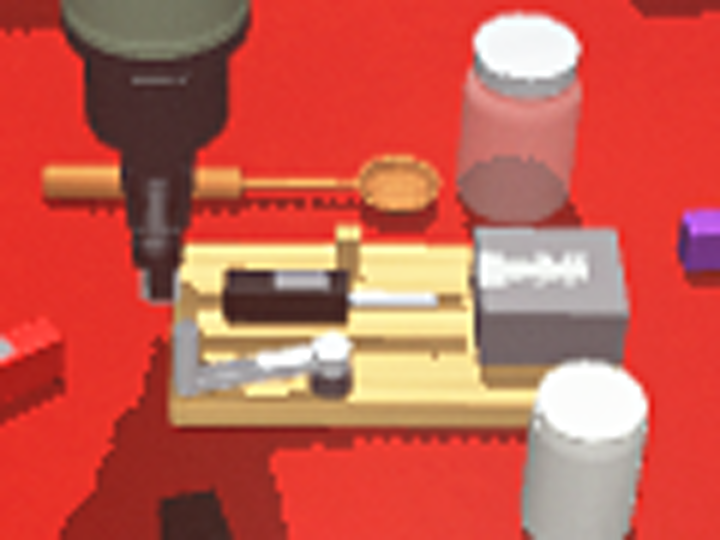

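The side view shows the closed fingers at crop (160,285), centred behind the handle, which runs from 225 to 345. The keeper is clear. A small wooden stop stands on the +y side at (347,240). Now I'll push.

```bash
python3 -m creep '[[-0.01,-0.001,0.003,0,0,0,0],[-0.02,-0.002,0.003,0,0,0,0],[-0.03,-0.002,0.003,0,0,0,0],[-0.04,-0.002,0.003,0,0,0,0],[-0.05,-0.002,0.003,0,0,0,0],[-0.06,-0.002,0.003,0,0,0,0],[-0.07,-0.002,0.003,0,0,0,0],[-0.078,-0.002,0.003,0,0,0,0]]'
python3 - <<'E'
from h import *
plan((-61,0,46))
s=load('top0')
for z in(.03,.05,.06): print('stop',z,dock(ray(s,265+(203-2)/5,120+(322-2)/5,z)))
E
```

```text
time_s: 2.62
tool_pos: [0.5322, -0.0159, 0.0457]
eef_rot: [[-0.978, 0.211, 0.0], [0.211, 0.978, 0.0], [-0.0, 0.0, -1.0]]
wrist_force: [-0.1, 0.4, -0.8]
finger_gap: 0.0002
t 2.6167 dock [-76.5   0.   45.7] F dock [-0.1  0.4 -0.8] gap 0.00015033434473609117 turn [0.01 0.03 0.01]
(-61, 0, 46) [ 0.547 -0.019  0.046] shift [-0.0155 -0.     -0.0003]
stop 0.03 [-52.   37.9  30. ]
stop 0.05 [-54.1  36.4  50. ]
stop 0.06 [-55.1  35.7  60. ]
```

```bash
python3 -m creep '[[-0.003,0,0,0,0,0,0],[-0.006,0,0,0,0,0,0],[-0.009,0,0,0,0,0,0],[-0.011,0,0,0,0,0,0],[-0.012,0,0,0,0,0,0],[-0.012,0,0,0,0,0,0]]'
python3 - <<'E'
from h import *
plan((-61,0,46))
b=snap('side','side2')
cv2.imwrite('pics/c2.png',cv2.resize(b['color'][150:240,270:390,::-1],None,fx=6,fy=6,interpolation=cv2.INTER_CUBIC))
E
```

```text
time_s: 3.12
tool_pos: [0.5427, -0.0181, 0.0456]
eef_rot: [[-0.978, 0.21, 0.0], [0.21, 0.978, -0.0], [-0.0, 0.0, -1.0]]
wrist_force: [-0.8, -0.1, 0.5]
finger_gap: -0.0002
t 3.1167 dock [-65.8   0.1  45.6] F dock [-0.8 -0.3  0.5] gap -0.00021072516440092995 turn [0.   0.01 0.02]
(-61, 0, 46) [ 0.547 -0.019  0.046] shift [-0.0048 -0.0001 -0.0004]
```

View pics/c2.png

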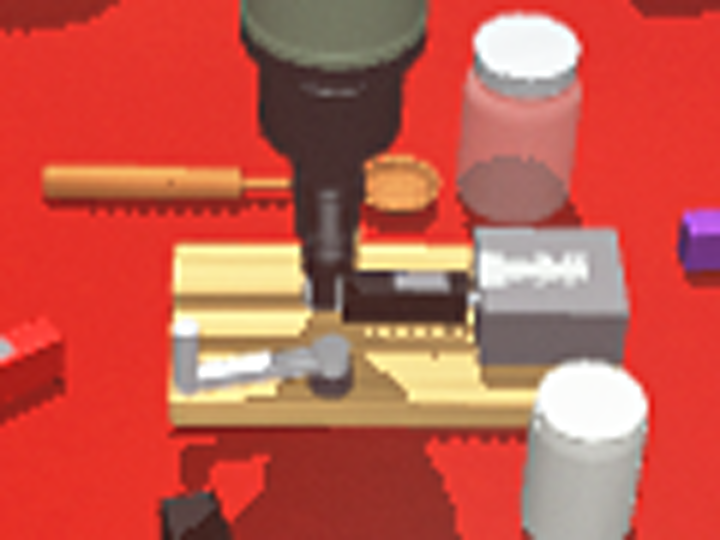

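The pin is in the bore. The handle front at crop x≈467 is still a few mm short of the block at ≈475. I'll creep on in small steps and watch the force.

```bash
for i in 1; do python3 -m creep '[[-0.001,0,0,0,0,0,0],[-0.002,0,0,0,0,0,0],[-0.003,0,0,0,0,0,0],[-0.003,0,0,0,0,0,0],[-0.003,0,0,0,0,0,0]]' | grep force; done; python3 -c "
from h import *
plan()"
```

```text
wrist_force: [-0.5, 0.1, -0.4]
t 3.5833 dock [-62.9   0.   45.5] F dock [-0.5 -0.  -0.4] gap 0.0002663328883132446 turn [-0.    0.01  0.02]
```

```bash
python3 -m creep '[[-0.0005,0,0,0,0,0,0],[-0.001,0,0,0,0,0,0],[-0.001,0,0,0,0,0,0]]' | grep force;  python3 -c "
from h import *
plan()"
```

```text
wrist_force: [0.3, -0.8, -0.4]
t 3.8333 dock [-61.9   0.   45.5] F dock [ 0.5 -0.8 -0.4] gap -8.737446486206224e-05 turn [-0.    0.    0.03]
```

```bash
python3 -m creep '[[-0.0005,0,0,0,0,0,0],[-0.001,0,0,0,0,0,0],[-0.001,0,0,0,0,0,0]]' | grep force; python3 -c "
from h import *
plan()"
```

```text
wrist_force: [-4.4, 1.1, 2.9]
t 4.0833 dock [-61.4   0.   45.5] F dock [-4.6  0.1  2.9] gap -0.0002785967591810678 turn [-0.01 -0.06  0.03]
```

```bash
python3 -m creep '[[-0.0005,0,0,0,0,0,0],[-0.001,0,0,0,0,0,0],[-0.001,0,0,0,0,0,0]]' | grep force; python3 -c "
from h import *
plan()"
```

```text
wrist_force: [-10.3, 1.5, 7.9]
t 4.3333 dock [-61.3  -0.   45.4] F dock [-10.4  -0.7   7.9] gap 0.00012106546236359575 turn [-0.03 -0.16  0.04]
```

The force rose to 10 N with the TCP at −61.3 mm; home was predicted at −61. I'll back off, lift and check.

```bash
python3 -m creep '[[0.015,0,0,0,0,0,0],[0.03,0,0,0,0,0,0],[0.04,0,-0.03,0,0,0,0],[0.06,0.03,-0.07,0,0,0,0],[0.08,0.07,-0.08,0,0,0,0],[0.08,0.08,-0.08,0,0,0,0],[0.08,0.08,-0.08,0,0,0,0]]' | grep -E 'pos|force'
python3 - <<'E'
from h import *
s=snap('top','top2'); b=snap('side','side2b')
a=cv2.resize(s['color'][120:235,275:375,::-1],None,fx=5,fy=5,interpolation=cv2.INTER_CUBIC)
c=cv2.resize(b['color'][160:240,300:390,::-1],(300,267),interpolation=cv2.INTER_CUBIC)
im=np.zeros((575,800,3),np.uint8); im[:,:500]=a; im[:267,500:]=c; cv2.imwrite('pics/c3.png',im)
plan()
th=-.23
for ph in (-.70,-.5): print(ph); plan((-62-80*np.cos(ph),-50+80*np.sin(ph),115),(-62-80*np.cos(ph),-50+80*np.sin(ph),68))
E
```

```text
tool_pos: [0.4875, 0.0809, 0.1273]
wrist_force: [0.9, 1.9, -0.1]
t 5.0167 dock [-139.8   80.9  125.9] F dock [-0.2 -0.6 -0.1] gap 0.00019136396026095767 turn [0.03 0.07 0.14]
-0.7
t 5.0167 dock [-139.8   80.9  125.9] F dock [-0.2 -0.6 -0.1] gap 0.00019136396026095767 turn [0.03 0.07 0.14]
(np.float64(-123.18737498275908), np.float64(-101.53741497901528), 115) [ 0.465 -0.105  0.115] shift [-0.0162 -0.1824  0.0108]
(np.float64(-123.18737498275908), np.float64(-101.53741497901528), 68) [ 0.465 -0.105  0.068] shift [-0.0161 -0.1825  0.0578]
-0.5
t 5.0167 dock [-139.8   80.9  125.9] F dock [-0.2 -0.6 -0.1] gap 0.00019136396026095767 turn [0.03 0.07 0.14]
(np.float64(-132.20660495122982), np.float64(-88.35404308833624), 115) [ 0.459 -0.091  0.115] shift [-0.0072 -0.1692  0.0108]
(np.float64(-132.20660495122982), np.float64(-88.35404308833624), 68) [ 0.459 -0.091  0.068] shift [-0.0071 -0.1693  0.0578]
```

View pics/c3.png

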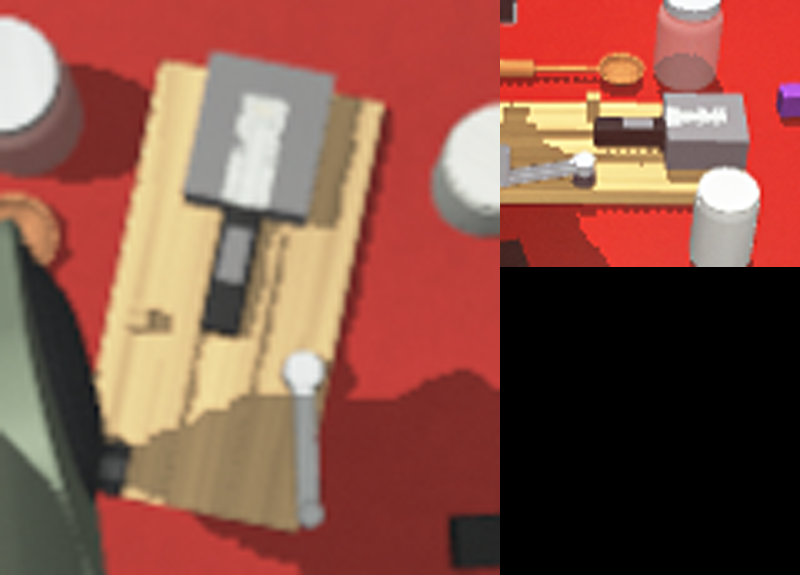

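The top view shows the handle front at crop (240,210) up against the grey block, so the probe is home. The keeper post is unmoved at (310,513). Next I'll go over to the −y side of the post.

```bash
python3 -m creep '[[-0.005,-0.04,0,0,0,0,0],[-0.01,-0.08,0,0,0,0,0],[-0.016,-0.12,0,0,0,0,0],[-0.016,-0.16,0,0,0,0,0],[-0.016,-0.183,0,0,0,0,0],[-0.016,-0.183,0.03,0,0,0,0],[-0.016,-0.183,0.058,0,0,0,0],[-0.016,-0.183,0.058,0,0,0,0]]' | grep -E 'pos|force'
cat >> h.py <<'E'
def arc(phis,z=68,r=80):
    plan(*[(round(-62-r*np.cos(p),1),round(-50+r*np.sin(p),1),z) for p in phis])
E
python3 -c "
from h import *
arc([-.7,-.5,-.3,-.1,.1,.3,.5,.7,.9,1.1,1.25,1.3])"
```

```text
tool_pos: [0.4617, -0.1079, 0.0637]
wrist_force: [-1.9, 0.4, -1.7]
t 5.6833 dock [-126.  -104.8   63.7] F dock [-2.   0.  -1.7] gap 6.164235438496933e-05 turn [-0.05 -0.32 -0.12]
(np.float64(-123.2), np.float64(-101.5), 68) [ 0.465 -0.105  0.068] shift [-0.0028  0.0033 -0.0043]
(np.float64(-132.2), np.float64(-88.4), 68) [ 0.459 -0.091  0.068] shift [ 0.0062  0.0164 -0.0043]
(np.float64(-138.4), np.float64(-73.6), 68) [ 0.456 -0.075  0.068] shift [ 0.0125  0.0312 -0.0042]
(np.float64(-141.6), np.float64(-58.0), 68) [ 0.456 -0.059  0.068] shift [ 0.0157  0.0467 -0.0042]
(np.float64(-141.6), np.float64(-42.0), 68) [ 0.46  -0.043  0.068] shift [ 0.0157  0.0627 -0.0042]
(np.float64(-138.4), np.float64(-26.4), 68) [ 0.466 -0.029  0.068] shift [ 0.0125  0.0784 -0.0043]
(np.float64(-132.2), np.float64(-11.6), 68) [ 0.475 -0.015  0.068] shift [ 0.0064  0.0932 -0.0043]
(np.float64(-123.2), np.float64(1.5), 68) [ 0.487 -0.005  0.068] shift [-0.0026  0.1063 -0.0044]
(np.float64(-111.7), np.float64(12.7), 68) [0.5   0.004 0.068] shift [-0.0141  0.1175 -0.0045]
(np.float64(-98.3), np.float64(21.3), 68) [0.515 0.01  0.068] shift [-0.0275  0.1261 -0.0045]
(np.float64(-87.2), np.float64(25.9), 68) [0.527 0.012 0.068] shift [-0.0385  0.1308 -0.0046]
(np.float64(-83.4), np.float64(27.1), 68) [0.531 0.012 0.068] shift [-0.0423  0.132  -0.0046]
```

```bash
python3 -m creep '[[0.005,0.006,0,0,0,0,0],[0.009,0.013,0,0,0,0,0],[0.0125,0.02,0,0,0,0,0],[0.0153,0.028,0,0,0,0,0],[0.017,0.036,0,0,0,0,0],[0.0185,0.0434,0,0,0,0,0],[0.019,0.0514,0,0,0,0,0],[0.0185,0.0594,0,0,0,0,0]]' | grep -E 'pos|force'
python3 - <<'E'
from h import *
s=snap('side','side3')
cv2.imwrite('pics/c4.png',cv2.resize(s['color'][150:240,270:390,::-1],None,fx=6,fy=6,interpolation=cv2.INTER_CUBIC))
arc([.1,.3,.5,.7,.9,1.1,1.2,1.25])
E
```

```text
tool_pos: [0.4588, -0.0436, 0.0678]
wrist_force: [0.9, -1.1, 0.5]
t 6.4 dock [-142.2  -41.    67.7] F dock [-0.6  3.   0.5] gap -0.00024554533358897915 turn [0.04 0.02 0.13]
(np.float64(-141.6), np.float64(-42.0), 68) [ 0.46  -0.043  0.068] shift [-0.0006 -0.001  -0.0003]
(np.float64(-138.4), np.float64(-26.4), 68) [ 0.466 -0.029  0.068] shift [-0.0038  0.0146 -0.0003]
(np.float64(-132.2), np.float64(-11.6), 68) [ 0.475 -0.015  0.068] shift [-0.01    0.0294 -0.0003]
(np.float64(-123.2), np.float64(1.5), 68) [ 0.487 -0.005  0.068] shift [-0.0191  0.0425 -0.0003]
(np.float64(-111.7), np.float64(12.7), 68) [0.5   0.004 0.068] shift [-0.0306  0.0537 -0.0003]
(np.float64(-98.3), np.float64(21.3), 68) [0.515 0.01  0.068] shift [-0.044   0.0623 -0.0003]
(np.float64(-91.0), np.float64(24.6), 68) [0.523 0.011 0.068] shift [-0.0513  0.0655 -0.0003]
(np.float64(-87.2), np.float64(25.9), 68) [0.527 0.012 0.068] shift [-0.0551  0.0668 -0.0003]
```

View pics/c4.png

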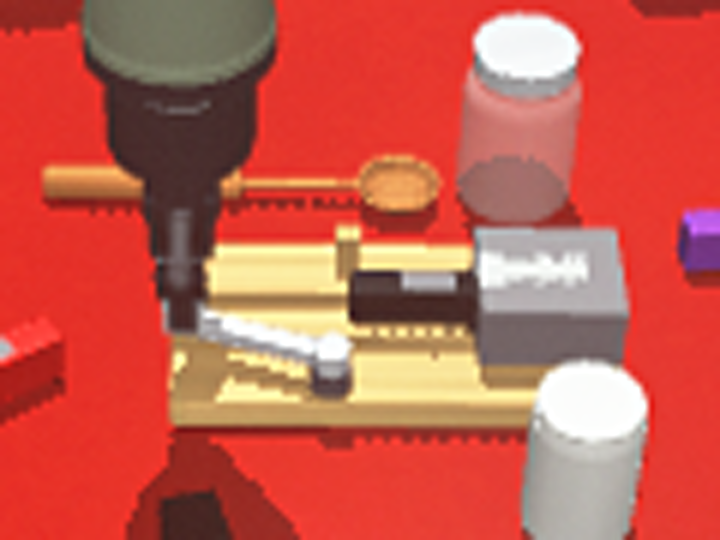

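The keeper is following the finger: its arm runs from the pivot at crop (330,355) to (200,315), about 0.4 rad. The probe is still home. I'll continue along the arc.

```bash
python3 -m creep '[[-0.0012,0.008,0,0,0,0,0],[-0.0032,0.0156,0,0,0,0,0],[-0.006,0.023,0,0,0,0,0],[-0.0094,0.0304,0,0,0,0,0],[-0.0137,0.037,0,0,0,0,0],[-0.0185,0.0435,0,0,0,0,0],[-0.024,0.0495,0,0,0,0,0],[-0.03,0.0547,0,0,0,0,0]]' | grep -E 'pos|force'
python3 -c "
from h import *
arc([.9,1.0,1.1,1.2,1.25,1.3,1.35])"
```

```text
tool_pos: [0.5001, 0.003, 0.0675]
wrist_force: [-0.3, -1.3, -0.4]
t 7.0667 dock [-111.9   11.7   67.5] F dock [-0.1 -1.3 -0.4] gap -9.777858934974928e-05 turn [-0.01 -0.    0.03]
(np.float64(-111.7), np.float64(12.7), 68) [0.5   0.004 0.068] shift [-0.0002  0.001  -0.0005]
(np.float64(-105.2), np.float64(17.3), 68) [0.508 0.007 0.068] shift [-0.0067  0.0056 -0.0005]
(np.float64(-98.3), np.float64(21.3), 68) [0.515 0.01  0.068] shift [-0.0136  0.0096 -0.0005]
(np.float64(-91.0), np.float64(24.6), 68) [0.523 0.011 0.068] shift [-0.0209  0.0129 -0.0005]
(np.float64(-87.2), np.float64(25.9), 68) [0.527 0.012 0.068] shift [-0.0247  0.0142 -0.0005]
(np.float64(-83.4), np.float64(27.1), 68) [0.531 0.012 0.068] shift [-0.0285  0.0153 -0.0005]
(np.float64(-79.5), np.float64(28.1), 68) [0.535 0.012 0.068] shift [-0.0324  0.0163 -0.0005]
```

```bash
python3 -m creep '[[-0.0065,0.0055,0,0,0,0,0],[-0.0134,0.0095,0,0,0,0,0],[-0.018,0.0118,0,0,0,0,0],[-0.0225,0.0137,0,0,0,0,0],[-0.026,0.0148,0,0,0,0,0],[-0.028,0.0155,0,0,0,0,0],[-0.028,0.0155,0,0,0,0,0]]' | grep -E 'pos|force'
python3 -c "
from h import *
plan()"
```

```text
tool_pos: [0.5304, 0.0117, 0.0675]
wrist_force: [0.5, 0.1, -0.5]
t 7.65 dock [-84.1  26.6  67.5] F dock [ 0.5  0.2 -0.5] gap 0.00027064555258502973 turn [0.   0.01 0.01]
```

```bash
python3 -m creep '[[-0.001,0,0,0,0,0,0],[-0.002,0,0,0,0,0,0],[-0.002,0,0,0,0,0,0]]' | grep -E 'pos|force'
python3 -c "
from h import *
plan()"
```

```text
tool_pos: [0.5321, 0.0113, 0.0676]
wrist_force: [-0.6, -0.2, -0.3]
t 7.9 dock [-82.4  26.6  67.6] F dock [-0.5 -0.3 -0.3] gap 3.69239423334078e-05 turn [0.   0.   0.02]
```

```bash
python3 -m creep '[[-0.0007,0,0,0,0,0,0],[-0.0015,0,0,0,0,0,0],[-0.0015,0,0,0,0,0,0]]' | grep -E 'pos|force'
python3 -c "
from h import *
plan()"
```

```text
tool_pos: [0.5336, 0.0111, 0.0675]
wrist_force: [0.2, 0.3, 0.3]
t 8.15 dock [-80.8  26.7  67.5] F dock [0.2 0.3 0.3] gap -3.906606887233612e-06 turn [0.   0.   0.02]
```

```bash
python3 -m creep '[[-0.0007,0,0,0,0,0,0],[-0.0015,0,0,0,0,0,0],[-0.0015,0,0,0,0,0,0]]' | grep -E 'pos|force'
python3 - <<'E'
from h import *
plan()
s=snap('side','side4')
cv2.imwrite('pics/c5.png',cv2.resize(s['color'][160:230,300:390,::-1],None,fx=8,fy=8,interpolation=cv2.INTER_CUBIC))
E
```

```text
tool_pos: [0.5344, 0.0109, 0.0674]
wrist_force: [-3.9, 1.8, 3.5]
t 8.4 dock [-80.   26.7  67.4] F dock [-4.2  0.9  3.5] gap -0.0003456605201020833 turn [-0.01 -0.08  0.04]
```

View pics/c5.png

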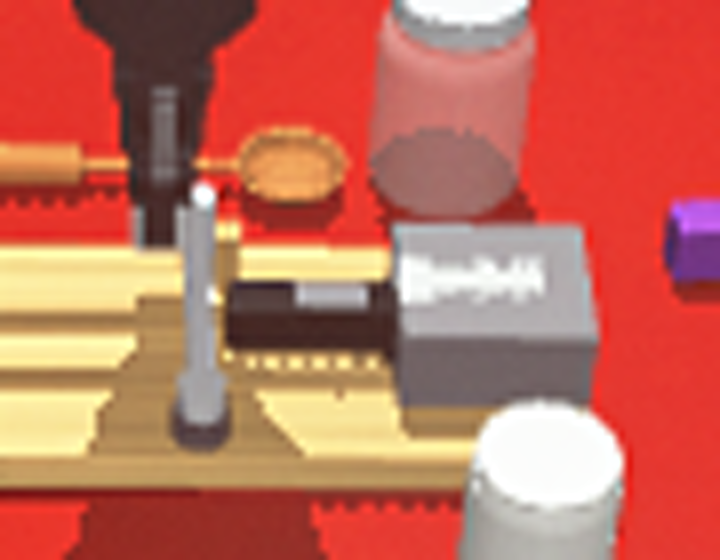

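The keeper is square across the lane behind the handle at crop (203,300). It bears on its stop at 4 N, with the TCP at −80 mm as predicted. I'll retreat and check.

```bash
python3 -m creep '[[0.015,0,0,0,0,0,0],[0.035,0,0,0,0,0,0],[0.05,0,-0.03,0,0,0,0],[0.07,0.03,-0.07,0,0,0,0],[0.08,0.07,-0.1,0,0,0,0],[0.08,0.1,-0.12,0,0,0,0],[0.08,0.12,-0.12,0,0,0,0],[0.08,0.12,-0.12,0,0,0,0]]' | grep -E 'pos|force'
python3 - <<'E'
from h import *
plan()
s=snap('top','top5')
cv2.imwrite('pics/c6.png',cv2.resize(s['color'][120:235,245:385,::-1],None,fx=5,fy=5,interpolation=cv2.INTER_CUBIC))
d=lambda a,b:int((np.abs(a['color'].astype(int)-b['color']).max(-1)>60)[:, :].sum());
E
```

```text
tool_pos: [0.4835, 0.1516, 0.1901]
wrist_force: [0.2, 1.0, -0.5]
t 9.1167 dock [-159.4  153.5  190.1] F dock [-0.   1.  -0.5] gap 0.0002471937631181059 turn [0.29 0.22 0.37]
```

View pics/c6.png

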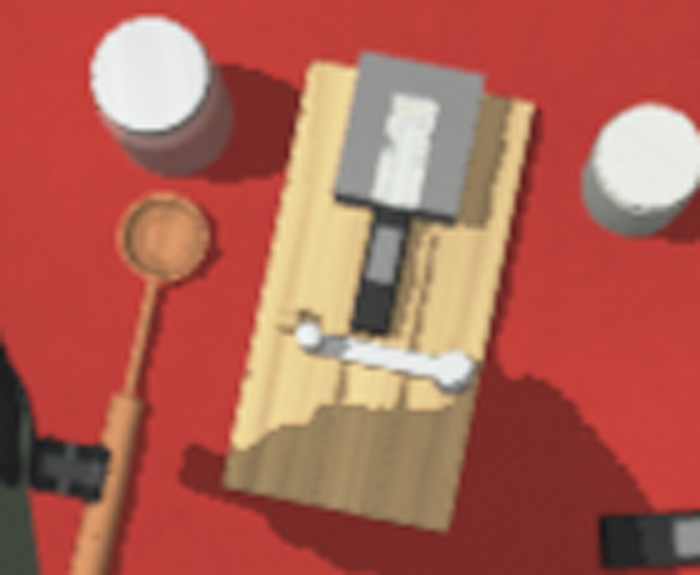

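Run:
```python
from h import *
s=load('top5'); F=lambda u,v,z:dock(ray(s,245+(u-2)/5,120+(v-2)/5,z))
p=F(455,370,.046); q=F(308,335,.08); d=q-p; print(p,q,'keeper',np.arctan2(d[1],-d[0]))
print('handle rear',F(372,331,.05),'front L',F(376,210,.05))
st=arm.sense(); print(np.abs(st['joint_vel']).max(), st['wrist_force'])
arm.close_job()
```

```text
[-63.2 -51.1  46. ] [-63.5  30.2  80. ] keeper 1.5671063066426962
handle rear [-51.5  -1.9  50. ] front L [15.   9.3 50. ]
3.0867377780427683 [-0.72884456 -0.38318755 -0.43347771]
the job is handed in; nothing more can be done
```

The probe is home in the terminal opening and the keeper is square across the lane behind it. I handed the job in at about 9 s of the 42 s allowed; the hand-in gives no verdict.

- **Probe:** I pushed the small black probe from behind with closed fingers. The force rose to about 10 N with the tool at dock x −61.3 mm, where −61 was predicted for home. In the last picture the handle's rear face measures −51.5 mm, against −50 for home. That difference is within the 2 mm calibration.
- **Keeper:** I swung it round by its post until it met its stop at about 4 N. The last picture gives about 1.567 rad; more than 1.4 is needed.
- **Retreat:** The gripper is well clear of the dock and touching nothing. The wrist force reads under 1 N.

- **Rough reading:** My eye-picked pixel for the handle's front edge came out at dock x +15 mm instead of +20. The block partly hides that edge from above; the block's own near edge read about 4 mm short in the same way. I relied on the rear face and the contact force instead.
- **Still settling:** The arm was moving at about 3°/s when I handed in. It was well clear of everything by then.
- **Other items:** The jar, spoon and tin look unmoved in the last picture. I did not re-measure the kettle, bowl or mug; the fingers came down only around the dock.

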